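Start the clamp screw of a rule bender in its thread

ROBOT

A 7-joint arm with a two-finger parallel gripper is mounted at the origin on the work surface. World frame = base frame: x ahead of the robot, y to its left, z up, the work surface at z = 0. Lengths are in m, angles in rad, forces in N, time in s.
With the tool pointing down it reaches from about 0.35 to 0.9 m from the base axis. Payload 8.1 kg.
Tool frame: the origin (TCP) lies between the finger pads; the fingertips stand ahead of it and the grasp point (between the pads) is the TCP (arm.nose_length is the z of the fingertips in the tool frame, in m); z points along the fingers, y is the line along which they close (so a half turn about z gives the same grasp; the last joint's range is limited). The gripper opens to 92 mm and grips with 3 to 60 N. Pads are 19 mm wide; open, the fingers measure 130 mm over their backs; the gripper's body (75 mm by 190 mm) begins 47 mm behind the grasp point.
Start: joints at [-1.425, 0.434, 0.025, 1.573, -0.012, 1.134, -0.075], TCP at [0.154, 0.606, 0.222] pointing down, gripper open.
Joint ranges: [-2.62, 2.62], [-0.44, 2.09], [-1.27, 1.32], [0.08, 2.57], [-1.32, 4.46], [0.12, 2], [-2.74, 2.74]. Speed limits (rad/s): [2.22, 2.22, 3.01, 3.01, 3.14, 3.14, 3.14].

INTERFACE

Orientations are given as a rotation vector (axis times angle).
In Python, from cell import sensors, optics, arm gives the robot as it stands.
- The arm moves only by the tool arm_command, never from a script. Its argument "deltas" is one flat list of numbers, 7 for each row, row after row: the turn, a rotation vector about the world's x, y, z as a fraction of full scale, then the shift along the world's x, y, z as a fraction of full scale, then the finger opening in mm, from 0 to 91.8. In form: [wx, wy, wz, dx, dy, dz, fingers, wx, wy, wz, dx, dy, dz, fingers, ...]. A call has 1 to 20 rows; each row is the pose to reach, as a shift and turn from the pose commanded when the call began; what a row does not reach only later rows make up. Full scale, the value 1, is 1 m for a shift and 90 degrees for a turn. A row lasts 1/10 s, in which the tool goes at most 50 mm and 8.59 degrees, less where a joint would pass 70% of its speed; a pose out of reach is approached as far as the arm can. A call with a number of a shift or a turn outside -1 to 1 is refused whole. A call with a gripper value outside its range is refused whole. The fingers move at their own pace and stop on an object; "force" is the grip in N (left out, the last holds). Time passes only in rows, so rows that repeat a pose let the fingers close. It gives the time, the measured TCP pose, the force, the opening and the grip force at its end, in the units of the state.
- sensors.observe(): the state, without advancing time (a new reading comes with each control period).
- optics.get_image(name): name is "scene" or "side" or "wrist"; returns the picture (384x512x3 uint8, blue, green, red); there is no depth.
- optics.calibration(name): a dict with "camera_matrix" (3x3 intrinsics, pixels), "rvec" (rotation vector, rad) and "tvec" (3), from world to camera coordinates, as OpenCV has them. Camera axes: x right, y down, z forward; pixel columns grow to the right and rows downward; lengths in m; the calibration is good to about 2 mm. A picture is of the moment at which its call begins: read the wrist's pose just before it. calibration takes no time and is no camera call; for the wrist camera it gives the pose at the moment of the call.
- arm.sign_off(): hands the job in; it is judged then, once.
The state is a dict: "clock": time; "joints": joint angles; "dq": joint speeds; "joint_efforts": joint torques, N m; "position": TCP position; "ee_rot": TCP orientation; "force": force on the tool from outside, world axes, zero at the start; "ft_torque": the same for the moment, N m; "width": opening from 0.0 (shut) to 1.0 (fully open); "gripper_force": force on a finger pad.
Only numpy, scipy, OpenCV 4.12 (cv2) and the standard library are available. Lean on these libraries where they do the work, as an engineer would, in place of code of your own. Each camera call takes 0.05 s, during which the arm holds its last target. There are 200 camera calls.

TASK

The clamp screw of the rule bender stands loose on the mouth of its threaded boss. Working by the upright knob on its crank, turn the screw backward (anticlockwise seen from above) until you feel it drop into the start of the thread, then turn it forward (clockwise) one full turn from there. Finish while still gripping the knob between the fingers, holding the screw started, and leave the other things on the bench where they are.

Things in the scene. Friction and masses are not known exactly. Their poses are not given: they have to be found in the camera images.
- bender: Fixed grey C-shaped clamp of a steel-rule bender on a dark base plate 200 x 110 x 26 mm, no part of the frame higher than 130 mm. Origin on the bench, straight under the screw's axis; its x runs from the open throat to the column, z up. A lever lies low along its +y side.
- boss_mouth (a point): Centre of the top of the bender's round threaded boss (56 mm diameter, 130 mm above the bench); the screw's vertical axis passes through it.
- screw_height (a joint): Height of the screw in m, up positive, 0 on the very top edge of the thread. Right-hand thread, 8 mm pitch. Unstarted, the screw (0.7 kg with crank) rests on the thread's end by its weight: turning backward lifts it 8 mm per turn to 0, then it drops to about -0.008; turned on, it climbs again. Forward it sinks 8 mm per turn, with 1 to 2 mm of vertical play. Stops at -0.021 and +0.0025.
- screw_turn (a joint): Angle of screw and crank in rad, positive backward (anticlockwise from above); at 0 the crank points along the bender's -x. Starts between -1 and 1. The drop comes 1.2 to 5.4 rad backward of the start, at an angle that differs each time and cannot be seen. It turns easily: friction 0.04 N m, about 1 N at the knob.
- knob_mid (a point): Middle of the knob: black upright cylinder, 24 mm diameter, 50 mm tall, on the free end of the dark crank arm (20 mm wide), 55 mm from the screw's axis. This point lies on the knob's axis, 28 mm above its foot, 22 mm below its top; 194 mm above the bench when screw_height is 0. Crank arm and hub stay 28 mm or more below it.
- knob: The same knob as a body, origin on its axis at its foot, z up. It revolves freely on its pin, so it can be carried round the circle without turning the hand. A knob gripped tight can hang in the fingers and hide the drop; one that is only pushed sideways (say by shut fingers behind it) lets the screw drop freely.
- glue: White glue bottle with red cap standing on the bench, 40 mm diameter, 110 mm tall. To be left alone. Origin at the centre of its foot.
- mallet: Plain dark wooden cylinder mallet standing on end, 52 mm diameter, 120 mm tall. To be left alone. Origin at the centre of its foot.
- wrench: Open-ended wrench lying flat on the bench, 180 mm long along its x. To be left alone. Origin under its middle.

How it is judged:
On the way:
1. the screw, turned backward, has dropped into the start of the thread (value of joint screw_turn above 1.9 rad and value of joint screw_height between -0.0095 and -0.0065 m), for 0.1 s.
At the end, for the whole second after the job is handed in: After the drop the screw has gone one turn forward, to a height of -13.8 to -18.2 mm (a quarter turn either way), is still, and the knob is held between the fingers (over 5 N, grasp point within 15 mm of its axis); bottle, mallet and wrench within 40 mm of their starts (value of joint screw_height between -0.0182 and -0.0138 m and contact force between the fingers and knob above 5 N and horizontal distance between the grasp point and knob below 0.015 m and velocity of joint screw_turn between -0.2 and 0.2 rad/s and distance of each of glue, mallet, wrench from where it was at the start of the episode below 0.04 m); the arm keeps its last pose, push and grip.
It fails at once if the glue bottle is knocked away or over (distance of glue from where it was at the start of the episode above 0.04 m or angle between glue's own z axis and vertical above 0.5 rad).
It fails at once if the mallet is knocked away or over (distance of mallet from where it was at the start of the episode above 0.04 m or angle between mallet's own z axis and vertical above 0.5 rad).
It fails at once if the wrench is knocked away or over (distance of wrench from where it was at the start of the episode above 0.04 m).
It also fails if it takes over 70 s, if anything falls off the work surface, if the arm or the gripper's body presses on something with over 40 N, if the wrist force passes 120 N, or if a joint passes its speed limit or range.

## Working session

There is one attempt and no reset: what is moved stays moved. The work goes in short steps, Python scripts to look and compute and a tool call to move; the robot and the scene stay as the last step left them, time stands still between calls to the robot, and variables do not carry over. Pictures are saved under pics/ and viewed, at most 10 in all, crops included, and the job is handed in when it is done.

Besides the shell and the picture viewer there is one more tool, called after "Request:" by a JSON object that holds its "fn" and its "kwargs", one argument or row to a line. arm_command: Moves the arm, as the interface text tells. Its arguments: {"type":"object","properties":{"deltas":{"type":"array","items":{"type":"number"}},"force":{"type":"number"}},"required":["deltas"]}

```bash
mkdir -p pics; ls
python3 - <<'E'
from cell import sensors, optics, arm
import cv2, numpy as np
s=sensors.observe(); print(s); print(arm.nose_length)
a=optics.get_image("scene"); b=optics.get_image("side")
cv2.imwrite("pics/scene0.png",a); cv2.imwrite("pics/side0.png",b)
for n in("scene","side"):
    c=optics.calibration(n); R=cv2.Rodrigues(np.array(c["rvec"]))[0]; print(n,c["camera_matrix"],-R.T@np.array(c["tvec"]).ravel())
E
```

```text
pics
{'clock': 0.0, 'joints': array([-1.42459798,  0.43522983,  0.02496251,  1.57407902, -0.01162329,
        1.13398906, -0.07510031]), 'dq': array([-0.00016643, -0.00031686, -0.00138725, -0.00025739,  0.00031547,
       -0.00011329,  0.00091733]), 'joint_efforts': array([-3.67317316e-04, -6.67855024e+01,  9.84519124e-01, -3.14456785e+01,
       -6.06403663e-02,  4.28432319e-02,  1.80010989e-04]), 'position': array([0.15381638, 0.60525295, 0.22154758]), 'ee_rot': array([-3.89904194e-01, -3.11722422e+00,  2.44764291e-03]), 'force': array([0.05267793, 0.30852807, 0.06145087]), 'ft_torque': array([-0.01617902,  0.00415743, -0.03019283]), 'gripper_force': 0.0, 'width': 1.0004879532606257}
0.019
scene [[382.19989095   0.         256.53805135]
 [  0.         382.19989095 186.09589771]
 [  0.           0.           1.        ]] [0.99159375 0.4630978  0.69631679]
side [[353.15557289   0.         261.87423014]
 [  0.         353.15557289 194.14823929]
 [  0.           0.           1.        ]] [0.33609107 0.40947672 0.68267793]
```

View pics/scene0.png

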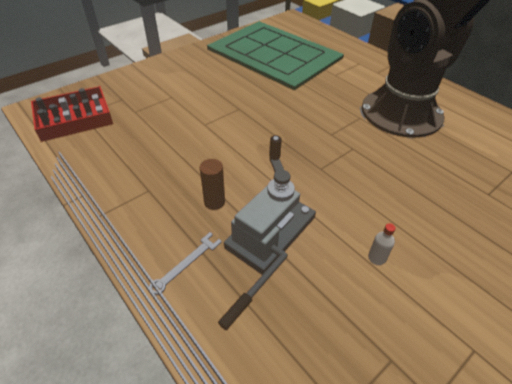

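View pics/side0.png

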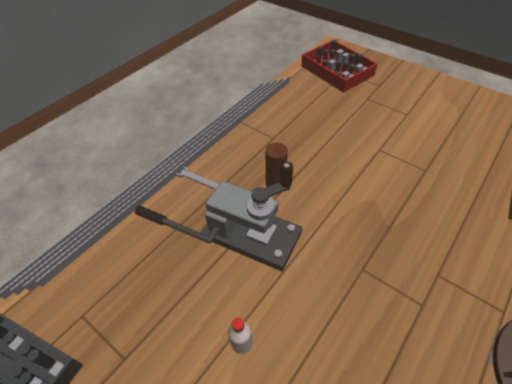

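The scene view shows the knob at about (275,148), the hub at about (282,178), the mallet at (212,185), the bottle at (382,245) and the wrench at (185,262). In the side view the knob at (286,172) overlaps the mallet at (277,165), and the hub is at about (261,196). I'll enlarge both views and triangulate.

```bash
cat > h.py <<'E'
from cell import sensors, optics, arm
import cv2, numpy as np
def ray(n,uv):
    c=optics.calibration(n); R=cv2.Rodrigues(np.array(c["rvec"]))[0]; K=np.array(c["camera_matrix"])
    d=R.T@np.linalg.inv(K)@np.array([uv[0],uv[1],1.]); return -R.T@np.array(c["tvec"]).ravel(), d/np.linalg.norm(d)
def plane(n,uv,z):
    o,d=ray(n,uv); return o+d*(z-o[2])/d[2]
def tri(a,b):
    (o,d),(p,e)=ray("scene",a),ray("side",b)
    t=np.linalg.lstsq(np.c_[d,-e],p-o,rcond=None)[0]; x,y=o+d*t[0],p+e*t[1]
    return (x+y)/2,np.linalg.norm(x-y)
E
python3 - <<'E'
from h import *
a=cv2.imread("pics/scene0.png");b=cv2.imread("pics/side0.png")
A=cv2.resize(a[125:255,220:320],None,fx=4,fy=4,interpolation=cv2.INTER_CUBIC)
B=cv2.resize(b[135:265,200:300],None,fx=4,fy=4,interpolation=cv2.INTER_CUBIC)
cv2.imwrite("pics/crop0.png",np.hstack([A,B]))
print(tri((275,148),(286.5,172)),plane("scene",(275,148),.19),plane("side",(286.5,172),.19))
print(tri((282,178),(261,196)))
print("mallet top",tri((211,166),(277,150)),"glue cap",tri((390,229),(238,324)))
E
```

```text
(array([0.57631337, 0.03589442, 0.19068537]), np.float64(0.006319586965777581)) [0.57722733 0.03943606 0.19      ] [0.57774301 0.03138941 0.19      ]
(array([0.59829774, 0.08543571, 0.15464001]), np.float64(0.0027681118474760123))
mallet top (array([ 0.66832224, -0.06478345,  0.11863352]), np.float64(0.0015670815187989724)) glue cap (array([0.49252612, 0.28646429, 0.10295198]), np.float64(0.002997519994284399))
```

View pics/crop0.png

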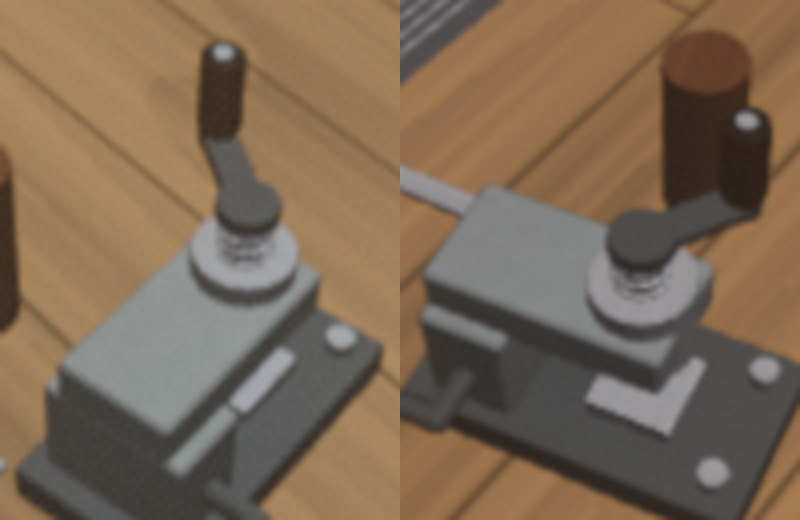

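The crops give these points:

| Feature | Scene | Side |
|---|---|---|
| Knob tip | (275.8,138) | (286.8,165.5) |
| Knob foot | (274.5,158.8) | (285.5,186) |
| Boss-mouth disc | (281.2,188) | (260.5,205.5) |
| Hub cap | (282,175) | (260,193) |

The upper-arm box edges run away from the boss.

Run:
```python
from h import *
print("tip",tri((275.75,138),(286.75,165.5)))
print("foot",tri((274.5,158.75),(285.5,186)))
print("boss",tri((281.2,188),(260.5,205.5)),plane("scene",(281.2,188),.13),plane("side",(260.5,205.5),.13))
print("hub",tri((282,175),(260,193)))
s=lambda u,v:(220+u/4,125+v/4)
p=plane("scene",s(165,430),.12);q=plane("scene",s(320,280),.12);print("arm edge",p,q, np.degrees(np.arctan2(*(p-q)[1::-1])))
t=lambda u,v:(200+(u-400)/4,135+v/4)
p=plane("side",t(425,275),.12);q=plane("side",t(655,370),.12);print("side edge",p,q, np.degrees(np.arctan2(*(p-q)[1::-1])))
o=optics.calibration("wrist");R=cv2.Rodrigues(np.array(o["rvec"]))[0];print("wrist cam",-R.T@np.array(o["tvec"]).ravel(),R[2],o["camera_matrix"][0][0])
print(cv2.Rodrigues(sensors.observe()["ee_rot"])[0])
```

```text
tip (array([0.57476972, 0.03676452, 0.21353961]), np.float64(0.0010064793562959454))
foot (array([0.57439743, 0.03730625, 0.15734641]), np.float64(0.00031565554551302264))
boss (array([0.59888311, 0.08676173, 0.12624364]), np.float64(0.001660596012835124)) [0.60172067 0.09022699 0.13      ] [0.59735886 0.087988   0.13      ]
hub (array([0.59959588, 0.08626612, 0.16412712]), np.float64(0.0020404525190760117))
arm edge [0.70131079 0.14453908 0.12      ] [0.57831591 0.12248722 0.12      ] 10.16461580854415
side edge [0.69196745 0.1437071  0.12      ] [0.56535329 0.11980588 0.12      ] 10.690048120282679
wrist cam [0.07332181 0.6260573  0.38478392] [ 0.29602648 -0.07789454 -0.9519983 ] 319.35020239246234
[[-9.69187004e-01  2.46326031e-01 -1.97103595e-04]
 [ 2.46326059e-01  9.69185980e-01 -1.41704837e-03]
 [-1.58025860e-04 -1.42193662e-03 -9.99998977e-01]]
```

Triangulation is consistent with the given sizes. The axis is at about (0.599, 0.0865), the knob at about (0.5746, 0.037), and the radius comes out at 55 mm. The bender's yaw is about 10.4°, so screw_turn starts near 0.93. I'll move above the knob keeping the yaw, since the fingers close roughly along world y.

Request:
{"fn": "arm_command", "kwargs": {
  "deltas": [0,0,0,0,0,0.05,91.8,0,0,0,0.421,-0.568,0.05,91.8,0,0,0,0.421,-0.568,0.05,91.8,0,0,0,0.421,-0.568,0.05,91.8,0,0,0,0.421,-0.568,0.05,91.8,0,0,0,0.421,-0.568,0.05,91.8,0,0,0,0.421,-0.568,0.05,91.8,0,0,0,0.421,-0.568,0.05,91.8,0,0,0,0.421,-0.568,0.05,91.8,0,0,0,0.421,-0.568,0.05,91.8,0,0,0,0.421,-0.568,0.05,91.8,0,0,0,0.421,-0.568,0.05,91.8,0,0,0,0.421,-0.568,0.05,91.8,0,0,0,0.421,-0.568,0.05,91.8,0,0,0,0.421,-0.568,0.05,91.8,0,0,0,0.421,-0.568,0.05,91.8,0,0,0,0.421,-0.568,0.05,91.8,0,0,0,0.421,-0.568,0.05,91.8,0,0,0,0.421,-0.568,0.05,91.8],
  "force": 3
}}

```text
clock: 2.0
position: [0.5741, 0.0398, 0.2722]
ee_rot: [-0.386, -3.117, -0.001]
force: [-0.8, -0.1, 0.5]
width: 1.006
gripper_force: 0.0
```

Run:
```python
from h import *
s=sensors.observe(); print(s["position"],s["joints"].round(2))
a=optics.get_image("wrist"); cv2.imwrite("pics/w1.png",a)
c=optics.calibration("wrist")
for p in [(.5746,.037,.2135),(.599,.0865,.16)]:
    print(cv2.projectPoints(np.array([p]),c["rvec"],c["tvec"],c["camera_matrix"],None)[0].ravel())
```

```text
[0.57414119 0.03976468 0.27217774] [-0.46  0.32  0.4   1.65 -0.14  1.2   1.3 ]
[248.10860685 207.10646177]
[307.81554559 198.24057812]
```

View pics/w1.png

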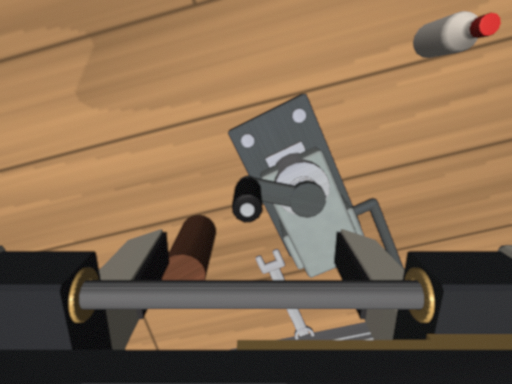

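The tip at (247,210) and hub at (307,199) match the predictions to within 3 px. I'll descend and grip lightly.

Request:
{"fn": "arm_command", "kwargs": {
  "deltas": [0,0,0,0,0,-0.02,91.8,0,0,0,0,0,-0.04,91.8,0,0,0,0,0,-0.06,91.8,0,0,0,0,0,-0.075,91.8,0,0,0,0,0,-0.075,60,0,0,0,0,0,-0.075,40,0,0,0,0,0,-0.075,20,0,0,0,0,0,-0.075,20,0,0,0,0,0,-0.075,20,0,0,0,0,0,-0.075,20,0,0,0,0,0,-0.075,20,0,0,0,0,0,-0.075,20],
  "force": 3
}}

```text
clock: 3.25
position: [0.575, 0.0378, 0.1974]
ee_rot: [0.39, 3.117, 0.0]
force: [0.5, -0.2, 0.6]
width: 0.355
gripper_force: 0.0
```

```bash
cat > look.py <<'E'
from h import *
# knob's bright tip in the side and scene pictures, triangulated
import sys
g=sensors.observe(); P=[]
print("t",g["clock"],"tcp",g["position"].round(4),"F",g["force"].round(1),"w",round(g["width"]*91.8,1),"grip",round(g["gripper_force"],1))
for n in ("scene","side"):
    cv2.imwrite("pics/%s_%s.png"%(sys.argv[1],n),optics.get_image(n))
E
python3 look.py g1
python3 - <<'E'
import cv2,numpy as np
a=cv2.imread("pics/g1_scene.png")[100:250,200:330];b=cv2.imread("pics/g1_side.png")[110:260,190:320]
cv2.imwrite("pics/g1c.png",cv2.resize(np.hstack([a,b]),None,fx=3,fy=3))
E
```

```text
t 3.25 tcp [0.575  0.0378 0.1974] F [ 0.5 -0.2  0.6] w 32.6 grip 0.0
```

View pics/g1c.png

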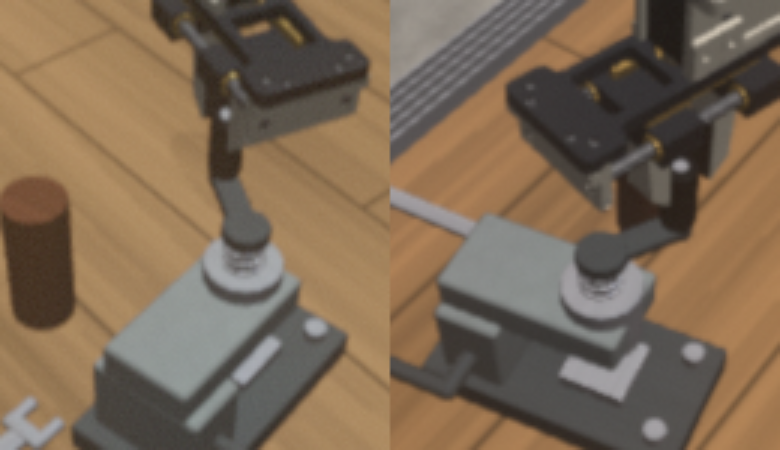

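The open fingers straddle the knob, with its tip at scene (275,138) and side (287,165). The fingers need a little longer to close. I'll tabulate the circle.

Run:
```python
import numpy as np
f=-116
for d in range(0,320,10):
    a=np.radians(f+d);print(d,(np.round(.055*np.array([np.cos(a),np.sin(a)])*1e3,1)+[24.1,49.4]).round(1),end=" | ")
```

```text
0 [0. 0.] | 10 [ 8.9 -3.5] | 20 [18.4 -5.3] | 30 [27.9 -5.5] | 40 [37.4 -4. ] | 50 [46.5 -0.8] | 60 [54.9  3.8] | 70 [62.3  9.8] | 80 [68.6 17.1] | 90 [73.5 25.3] | 100 [77.  34.2] | 110 [78.8 43.7] | 120 [79.  53.2] | 130 [77.5 62.7] | 140 [74.3 71.8] | 150 [69.7 80.2] | 160 [63.7 87.6] | 170 [56.4 93.9] | 180 [48.2 98.8] | 190 [ 39.3 102.3] | 200 [ 29.8 104.1] | 210 [ 20.3 104.3] | 220 [ 10.8 102.8] | 230 [ 1.7 99.6] | 240 [-6.7 95. ] | 250 [-14.1  89. ] | 260 [-20.4  81.7] | 270 [-25.3  73.5] | 280 [-28.8  64.6] | 290 [-30.6  55.1] | 300 [-30.8  45.6] | 310 [-29.3  36.1] |
```

Request:
{"fn": "arm_command", "kwargs": {
  "deltas": [0,0,0,0,0,0,20,0,0,0,0,0,0,20,0,0,0,0,0,0,20,0,0,0,0.009,-0.0035,0,20,0,0,0,0.0184,-0.0053,0,20,0,0,0,0.0279,-0.0055,0,20,0,0,0,0.0374,-0.004,0,20,0,0,0,0.0465,-0.0008,0,20,0,0,0,0.0549,0.0038,0,20,0,0,0,0.0549,0.0038,0,20,0,0,0,0.0549,0.0038,0,20],
  "force": 3
}}

```text
clock: 4.45
position: [0.6298, 0.042, 0.1971]
ee_rot: [-0.389, -3.117, 0.0]
force: [-0.4, 0.0, -0.4]
width: 0.216
gripper_force: 0.0
```

```bash
python3 look.py g2
python3 - <<'E'
import cv2,numpy as np
a=cv2.imread("pics/g2_scene.png")[100:250,200:330];b=cv2.imread("pics/g2_side.png")[110:260,190:320]
cv2.imwrite("pics/g2c.png",cv2.resize(np.hstack([a,b]),None,fx=3,fy=3))
E
```

```text
t 4.45 tcp [0.6298 0.042  0.1971] F [-0.4  0.  -0.4] w 19.9 grip 0.0
```

View pics/g2c.png

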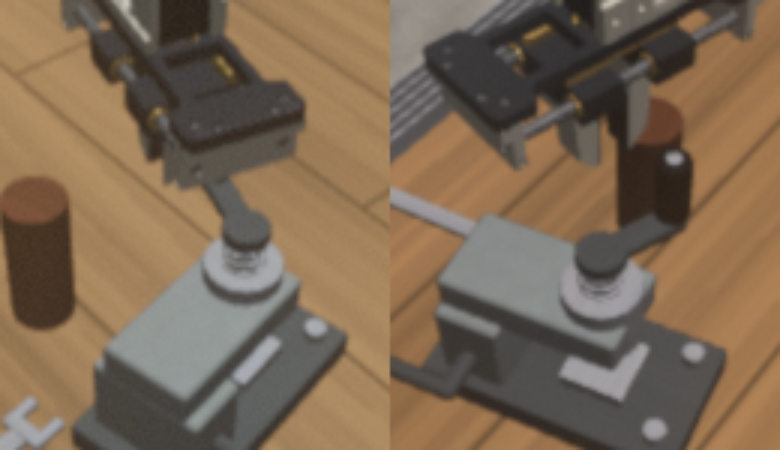

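The knob slipped out sideways because the fingers had not closed before the move. Its tip is now at side (285,162.7), nearly where it was. I'll locate it, go back with open fingers, and check the grip before moving.

Run:
```python
from h import *
for uv in((287.3,165),(285,162.7)): print(plane("side",uv,.213))
```

```text
[0.57514203 0.03407433 0.213     ]
[0.581827   0.03183437 0.213     ]
```

Request:
{"fn": "arm_command", "kwargs": {
  "deltas": [0,0,0,0,0,0,70,0,0,0,0,0,0,70,0,0,0,0,0,0,70,0,0,0,0,0,0,70,0,0,0,0,0,0,70,0,0,0,0,0,0,70,0,0,0,0,0,0,70],
  "force": 6
}}

```text
clock: 5.25
position: [0.6298, 0.0416, 0.1973]
ee_rot: [0.39, 3.117, -0.0]
force: [0.6, -1.0, -0.1]
width: 0.747
gripper_force: 0.0
```

Request:
{"fn": "arm_command", "kwargs": {
  "deltas": [0,0,0,-0.025,-0.0035,0,70,0,0,0,-0.0485,-0.007,0,70,0,0,0,-0.0485,-0.007,0,70,0,0,0,-0.0485,-0.007,0,15,0,0,0,-0.0485,-0.007,0,15,0,0,0,-0.0485,-0.007,0,15,0,0,0,-0.0485,-0.007,0,15,0,0,0,-0.0485,-0.007,0,15,0,0,0,-0.0485,-0.007,0,15,0,0,0,-0.0485,-0.007,0,15,0,0,0,-0.0485,-0.007,0,15,0,0,0,-0.0485,-0.007,0,15,0,0,0,-0.0485,-0.007,0,15,0,0,0,-0.0485,-0.007,0,15],
  "force": 6
}}

```text
clock: 6.65
position: [0.5813, 0.0343, 0.1973]
ee_rot: [-0.39, -3.117, 0.0]
force: [1.0, -2.0, 0.2]
width: 0.258
gripper_force: 6.0
```

Request:
{"fn": "arm_command", "kwargs": {
  "deltas": [0,0,0,0.006,-0.0015,0,15,0,0,0,0.012,-0.0021,0,15,0,0,0,0.0215,-0.0023,0,15,0,0,0,0.031,-0.0008,0,15,0,0,0,0.0401,0.0024,0,15,0,0,0,0.0485,0.007,0,15,0,0,0,0.0559,0.013,0,15,0,0,0,0.0559,0.013,0,15,0,0,0,0.0559,0.013,0,15],
  "force": 6
}}

```text
clock: 7.55
position: [0.6401, 0.0472, 0.1984]
ee_rot: [0.39, 3.113, 0.0]
force: [2.7, -3.5, 4.6]
width: 0.261
gripper_force: 6.0
```

```bash
python3 look.py g3
python3 - <<'E'
import cv2,numpy as np
a=cv2.imread("pics/g3_scene.png")[100:250,200:330];b=cv2.imread("pics/g3_side.png")[110:260,190:320]
cv2.imwrite("pics/g3c.png",cv2.resize(np.hstack([a,b]),None,fx=3,fy=3))
E
```

```text
t 7.55 tcp [0.6401 0.0472 0.1984] F [ 2.7 -3.5  4.6] w 23.9 grip 6.0
```

Run:
```python
import numpy as np
for f in range(-40,210,10):
    a=np.radians(f);print(f,(1e3*(np.array([.6005,.086])+.055*np.array([np.cos(a),np.sin(a)])-[.6373,.0473])).round(1),end=" | ")
```

```text
-40 [5.3 3.3] | -30 [10.8 11.2] | -20 [14.9 19.9] | -10 [17.4 29.1] | 0 [18.2 38.7] | 10 [17.4 48.3] | 20 [14.9 57.5] | 30 [10.8 66.2] | 40 [ 5.3 74.1] | 50 [-1.4 80.8] | 60 [-9.3 86.3] | 70 [-18.   90.4] | 80 [-27.2  92.9] | 90 [-36.8  93.7] | 100 [-46.4  92.9] | 110 [-55.6  90.4] | 120 [-64.3  86.3] | 130 [-72.2  80.8] | 140 [-78.9  74.1] | 150 [-84.4  66.2] | 160 [-88.5  57.5] | 170 [-91.   48.3] | 180 [-91.8  38.7] | 190 [-91.   29.1] | 200 [-88.5  19.9] |
```

View pics/g3c.png

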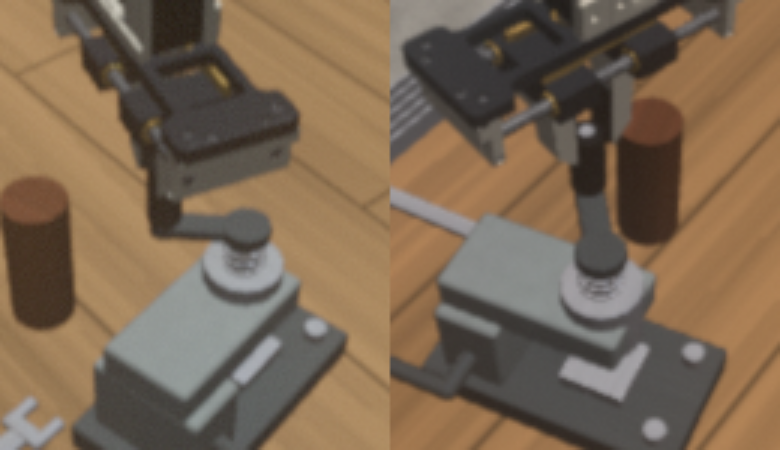

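The crank has followed, with the knob in the fingers and its tip at side (256,153). I'll continue in small arcs and watch the vertical force.

Request:
{"fn": "arm_command", "kwargs": {
  "deltas": [0,0,0,0.0053,0.0033,0,15,0,0,0,0.0108,0.0112,0,15,0,0,0,0.0149,0.0199,0,15,0,0,0,0.0174,0.0291,0,15,0,0,0,0.0174,0.0291,0,15,0,0,0,0.0174,0.0291,0,15],
  "force": 6
}}

```text
clock: 8.25
position: [0.6556, 0.0793, 0.1977]
ee_rot: [0.386, 3.116, 0.004]
force: [2.2, 0.6, 6.9]
width: 0.258
gripper_force: 6.0
```

Request:
{"fn": "arm_command", "kwargs": {
  "deltas": [0,0,0,0.0008,0.0096,0.001,15,0,0,0,0,0.0192,0.001,15,0,0,0,-0.0025,0.0284,0.001,15,0,0,0,-0.0025,0.0284,0.001,15,0,0,0,-0.0025,0.0284,0.001,15],
  "force": 6
}}

```text
clock: 8.75
position: [0.6509, 0.106, 0.1973]
ee_rot: [-0.388, -3.115, 0.0]
force: [-1.4, -0.0, -7.8]
width: 0.257
gripper_force: 6.0
```

Fz flipped from +6.9 to −7.8 N, which is the screw's weight hanging in the fingers past the drop. I'll release so it falls.

Request:
{"fn": "arm_command", "kwargs": {
  "deltas": [0,0,0,0,0,0,36,0,0,0,0,0,0,36,0,0,0,0,0,0,36,0,0,0,0,0,0,36,0,0,0,0,0,0,36]
}}

```text
clock: 9.25
position: [0.6524, 0.1049, 0.1987]
ee_rot: [0.39, 3.117, 0.0]
force: [0.3, 0.0, 1.2]
width: 0.391
gripper_force: 0.0
```

```bash
python3 look.py g4
python3 - <<'E'
import cv2,numpy as np
a=cv2.imread("pics/g4_scene.png")[100:250,200:330];b=cv2.imread("pics/g4_side.png")[110:260,190:320]
cv2.imwrite("pics/g4c.png",cv2.resize(np.hstack([a,b]),None,fx=3,fy=3))
E
```

```text
t 9.25 tcp [0.6524 0.1049 0.1987] F [0.3 0.  1.2] w 35.9 grip 0.0
```

View pics/g4c.png

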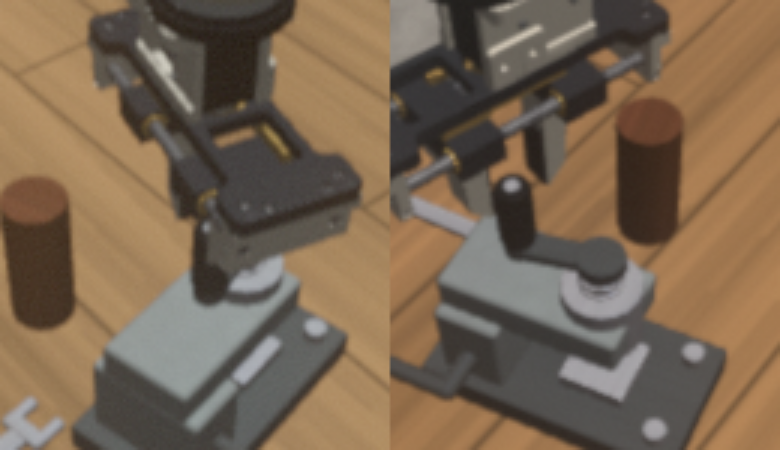

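The tip is now at side (231,172) with the hub lower at (260.7,196), so the screw has dropped. I'll compute the knob position from that.

Run:
```python
from h import *
C=np.array([.6005,.086])
for z in(.204,.208,.212,.216):
    p=plane("side",(231,172),z)[:2]; print(z,p,np.linalg.norm(p-C),np.degrees(np.arctan2(*(p-C)[::-1])))
for z in(.208,.216): print(plane("side",(255.7,153),z), plane("side",(285,162.7),z))
c=optics.calibration("side")
for z in(.18,.2): print(cv2.projectPoints(np.array([[.6524,.1049,z],[.648,.0875,z],[.656,.122,z]]),c["rvec"],c["tvec"],c["camera_matrix"],None)[0].reshape(-1,2).round(1).tolist())
# hub centroid: darkest blob shift between g3 and g4
g=[cv2.imread(f"pics/{k}_side.png",0)[183:212,240:285].astype(np.float32) for k in("g3","g4")]
print(cv2.phaseCorrelate(g[0],g[1]))
```

```text
0.204 [0.65244787 0.10259475] 0.054534087700263176 17.716084593617843
0.208 [0.64980428 0.10515916] 0.052895988102153624 21.23564094943023
0.212 [0.64716069 0.10772358] 0.05146973805257116 24.96502891041184
0.216 [0.6445171  0.11028799] 0.050273371231610714 28.88926548304506
[0.64374927 0.04008092 0.208     ] [0.584443   0.02781414 0.208     ]
[0.63856414 0.04630654 0.216     ] [0.5802574  0.03424651 0.216     ]
[[231.3, 181.3], [239.0, 176.8], [223.9, 186.1]]
[[230.4, 174.2], [238.3, 169.7], [222.8, 179.0]]
((0.5379533120118118, 0.7054000156628639), 0.9542576069302029)
```

All consistent with a drop: a 55 mm radius fits only a tip height of about 0.205. I'll lower the hand 8 mm and re-grip.

Request:
{"fn": "arm_command", "kwargs": {
  "deltas": [0,0,0,0,0,-0.004,36,0,0,0,0,0,-0.008,36,0,0,0,0,0,-0.008,15,0,0,0,0,0,-0.008,15,0,0,0,0,0,-0.008,15,0,0,0,0,0,-0.008,15,0,0,0,0,0,-0.008,15,0,0,0,0,0,-0.008,15],
  "force": 8
}}

```text
clock: 10.15
position: [0.652, 0.1051, 0.1903]
ee_rot: [-0.39, -3.117, -0.0]
force: [-0.2, 0.5, -1.9]
width: 0.257
gripper_force: 8.0
```

Run:
```python
import numpy as np
for f in range(10,-370,-10):
    a=np.radians(f);print(f,(1e3*(np.array([.6005,.086])+.055*np.array([np.cos(a),np.sin(a)])-[.6522,.1048])).round(1),round(-9.5*(20-f)/360,1),end=" | ")
```

```text
10 [ 2.5 -9.2] -0.3 | 0 [  3.3 -18.8] -0.5 | -10 [  2.5 -28.4] -0.8 | -20 [ -0.  -37.6] -1.1 | -30 [ -4.1 -46.3] -1.3 | -40 [ -9.6 -54.2] -1.6 | -50 [-16.3 -60.9] -1.8 | -60 [-24.2 -66.4] -2.1 | -70 [-32.9 -70.5] -2.4 | -80 [-42.1 -73. ] -2.6 | -90 [-51.7 -73.8] -2.9 | -100 [-61.3 -73. ] -3.2 | -110 [-70.5 -70.5] -3.4 | -120 [-79.2 -66.4] -3.7 | -130 [-87.1 -60.9] -4.0 | -140 [-93.8 -54.2] -4.2 | -150 [-99.3 -46.3] -4.5 | -160 [-103.4  -37.6] -4.8 | -170 [-105.9  -28.4] -5.0 | -180 [-106.7  -18.8] -5.3 | -190 [-105.9   -9.2] -5.5 | -200 [-103.4    0. ] -5.8 | -210 [-99.3   8.7] -6.1 | -220 [-93.8  16.6] -6.3 | -230 [-87.1  23.3] -6.6 | -240 [-79.2  28.8] -6.9 | -250 [-70.5  32.9] -7.1 | -260 [-61.3  35.4] -7.4 | -270 [-51.7  36.2] -7.7 | -280 [-42.1  35.4] -7.9 | -290 [-32.9  32.9] -8.2 | -300 [-24.2  28.8] -8.4 | -310 [-16.3  23.3] -8.7 | -320 [-9.6 16.6] -9.0 | -330 [-4.1  8.7] -9.2 | -340 [-0.  0.] -9.5 | -350 [ 2.5 -9.2] -9.8 | -360 [  3.3 -18.8] -10.0 |
```

Gripped at 8 N. First I'll turn about 110° clockwise and check.

Request:
{"fn": "arm_command", "kwargs": {
  "deltas": [0,0,0,0.0025,-0.0092,-0.0003,15,0,0,0,0.0033,-0.0188,-0.0005,15,0,0,0,0.0025,-0.0284,-0.0008,15,0,0,0,0,-0.0376,-0.0011,15,0,0,0,-0.0041,-0.0463,-0.0013,15,0,0,0,-0.0096,-0.0542,-0.0016,15,0,0,0,-0.0163,-0.0609,-0.0018,15,0,0,0,-0.0242,-0.0664,-0.0021,15,0,0,0,-0.0329,-0.0705,-0.0024,15,0,0,0,-0.0421,-0.073,-0.0026,15,0,0,0,-0.0517,-0.0738,-0.0029,15,0,0,0,-0.0517,-0.0738,-0.0029,15,0,0,0,-0.0517,-0.0738,-0.0029,15],
  "force": 8
}}

```text
clock: 11.45
position: [0.5997, 0.0308, 0.1877]
ee_rot: [-0.39, -3.116, 0.001]
force: [-1.6, -3.5, 0.4]
width: 0.258
gripper_force: 8.0
```

Request:
{"fn": "arm_command", "kwargs": {
  "deltas": [0,0,0,-0.0096,0.0008,-0.0003,15,0,0,0,-0.0188,0.0033,-0.0005,15,0,0,0,-0.0275,0.0074,-0.0008,15,0,0,0,-0.0354,0.0129,-0.0011,15,0,0,0,-0.0421,0.0196,-0.0013,15,0,0,0,-0.0476,0.0275,-0.0016,15,0,0,0,-0.0517,0.0362,-0.0019,15,0,0,0,-0.0542,0.0454,-0.0021,15,0,0,0,-0.055,0.055,-0.0024,15,0,0,0,-0.0542,0.0646,-0.0026,15,0,0,0,-0.0517,0.0738,-0.0029,15,0,0,0,-0.0476,0.0825,-0.0032,15,0,0,0,-0.0421,0.0904,-0.0034,15,0,0,0,-0.0354,0.0971,-0.0037,15,0,0,0,-0.0354,0.0971,-0.0037,15,0,0,0,-0.0354,0.0971,-0.0037,15],
  "force": 8
}}

```text
clock: 13.05
position: [0.566, 0.129, 0.184]
ee_rot: [0.389, 3.116, 0.001]
force: [3.9, -1.5, 0.0]
width: 0.257
gripper_force: 8.0
```

Request:
{"fn": "arm_command", "kwargs": {
  "deltas": [0,0,0,0.0079,0.0055,-0.0003,15,0,0,0,0.0166,0.0096,-0.0005,15,0,0,0,0.0258,0.0121,-0.0008,15,0,0,0,0.0354,0.0129,-0.0011,15,0,0,0,0.045,0.0121,-0.0013,15,0,0,0,0.0542,0.0096,-0.0016,15,0,0,0,0.0629,0.0055,-0.0018,15,0,0,0,0.0708,0,-0.0021,15,0,0,0,0.0775,-0.0067,-0.0024,15,0,0,0,0.083,-0.0146,-0.0026,15,0,0,0,0.0871,-0.0233,-0.0029,15,0,0,0,0.0896,-0.0325,-0.0032,15,0,0,0,0.0896,-0.0325,-0.0032,15,0,0,0,0.0896,-0.0325,-0.0032,15,0,0,0,0.0896,-0.0325,-0.0032,15],
  "force": 10
}}

```text
clock: 14.55
position: [0.6556, 0.0948, 0.1814]
ee_rot: [0.391, 3.115, -0.001]
force: [1.6, -3.1, 6.0]
width: 0.255
gripper_force: 10.0
```

```bash
python3 look.py g5
python3 - <<'E'
import cv2,numpy as np
a=cv2.imread("pics/g5_scene.png")[100:250,200:330];b=cv2.imread("pics/g5_side.png")[110:260,190:320]
cv2.imwrite("pics/g5c.png",cv2.resize(np.hstack([a,b]),None,fx=3,fy=3))
g=[cv2.imread(f"pics/{k}_side.png",0)[178:212,238:285] for k in("g3","g4","g5")]
E
```

```text
t 14.55 tcp [0.6556 0.0948 0.1814] F [ 1.6 -3.1  6. ] w 23.5 grip 10.0
```

View pics/g5c.png

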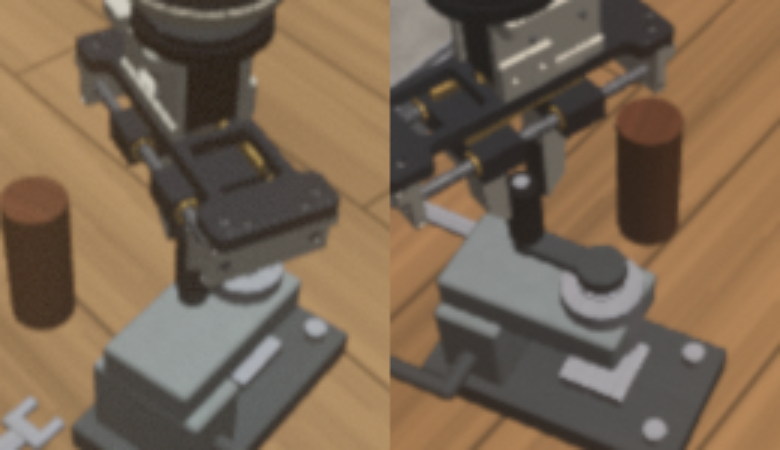

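The hub sits about 3 px lower than after the drop, the thread is hidden, and the knob is in the fingers with its tip at side (233.7,170.3). I'll check the height quickly before handing in.

Run:
```python
from h import *
s=sensors.observe()
c=optics.calibration("side")
for name,xy,uv in(("start",(.5748,.037),(286.75,165.5)),("g3",(.6401,.0472),(255.7,153)),("dropped",(.652,.1045),(231,172)),("now",s["position"][:2],(233.7,170.3))):
    zs=np.linspace(.185,.225,81)
    pr=cv2.projectPoints(np.array([[*xy,z] for z in zs]),c["rvec"],c["tvec"],c["camera_matrix"],None)[0].reshape(-1,2)
    i=np.argmin(np.linalg.norm(pr-uv,axis=1));print(name,zs[i].round(4),np.linalg.norm(pr[i]-uv).round(1))
print(s["dq"].round(4),s["gripper_force"])
```

```text
start 0.2145 0.2
g3 0.2155 0.9
dropped 0.206 0.6
now 0.1995 1.2
[-0.0024  0.0014 -0.001  -0.0005 -0.0012 -0.0008 -0.0001] 10.035638809204102
```

The tip heights are consistent with the screw being at about −16 mm, and the arm is still, so I'm handing in.

```bash
python3 -c "
from cell import arm
print(arm.sign_off())"
```

```text
the job is handed in; nothing more can be done
None
```

The job is handed in: the screw dropped into the thread, was turned one full turn forward to about −16 mm by camera estimate (allowed −13.8 to −18.2 mm), and the knob is still gripped at 10 N; the other things on the bench were never touched.

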